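# Put the block plane away and seat the tool-chest drawer

## Task

Put the block plane back, sole down, lengthwise on its cork pad in the open top drawer of the tool chest: set it down, don't drop it, and let go. Then ease the drawer shut with a light hand, without slamming or forcing it, until its catch clicks in and the front sits fully home. Leave the sharpening stone in the drawer and everything else on the bench where it is.

Things in the scene. Friction and masses are not known exactly. Their poses are not given: they have to be found in the camera images.
- drawer_slide (a joint): Opening of the top drawer, m: 0 shut on a felt bumper (gives 1 mm per 8 N), starts at 0.158 to 0.182, at most 0.19. It slides along the chest's x (+x shuts) with under 1 N of friction. At 0.010 a spring ball catch begins to resist with up to about 9 N; past 0.0045 that is gone, and from about 0.0025 the catch snaps the drawer home to 0 by itself. Left short of that, it stays ajar.
- drawer_front (a point): Middle of the top drawer's outer front face, 55 mm above the face's lower and 22 mm below its upper edge, 145 mm above the bench. Moves with the drawer; x points into the chest, y left, z up. Flat dark wooden panel 416 mm wide, 77 mm high, 16 mm thick; two brass knobs, 22 mm across, 25 mm proud, sit 130 mm either side of the middle and 19 mm lower; a flat label frame lies between them.
- chest_front (a point): Point on the chest where drawer_front lies when the drawer is home; same axes. Behind the drawer's front lie two compartments parted by a 6 mm divider, each 132 mm deep (x) and 182 mm wide (y), their middles 82 mm behind drawer_front and 94 mm left or right of it; floor 44 mm below it (100 mm above the bench), walls 52 mm high.
- chest: Pine tool chest fixed on the bench, 290 mm deep (x), 420 mm wide (y), 180 mm high, two full-width drawers with dark fronts, one above the other; the lower stays shut. Origin at the centre of its underside; front faces its own -x. A low open till, 32 mm high, sits on the rear half of its top. Under the top board the opening is 66 mm high above the top drawer's floor.
- drawer: The chest's top drawer, standing open. Origin on its outer front face at the middle of the lower edge, 89.5 mm above the bench; axes as drawer_front. When home its front stands 20 mm proud of the chest's top board and sides.
- plane: Steel block plane lying sole down on the bench: 140 mm long (x, brass knob at the toe, +x), 48 mm wide (y) between flat upright cheeks up to 28 mm high, 46 mm high at most (the dark rounded lever cap), 0.45 to 0.8 kg. Origin at the centre of the sole. Best gripped across the 48 mm width at the middle of its length.
- pad: Loose brown cork pad, the plane's resting place, lying on the floor of one of the drawer's two front compartments (left or right varies): 75 mm (x, front to back) by 150 mm (y, across the drawer), 5 mm thick. Origin at the centre of its underside.
- stone: Two-colour sharpening stone lying loose in the drawer's other front compartment: 50 mm (x) by 150 mm (y, across the drawer) by 24 mm high. Origin at the centre of its underside. Stays there.
- mallet: Joiner's wooden mallet lying on the bench, head 100 x 85 x 58 mm, handle 210 mm along +y. Origin under the head. Bystander.
- square: Try square lying on the bench, dark stock 100 mm, steel blade 130 mm along +x. Origin under the stock. Bystander.
- glue: Yellow glue bottle, 64 mm in diameter, 175 mm high. Origin at the centre of its foot. Bystander.
- tape: Yellow tape measure standing on the bench, 72 x 34 x 66 mm. Origin at the centre of its underside. Bystander.
- screw_jar: Amber screw jar standing on the bench, 60 mm in diameter, 75 mm high. Origin at the centre of its foot. Bystander.
- offcut: Dark wooden offcut lying on the bench, 160 x 55 x 28 mm. Origin at the centre of its underside. Bystander.
Mind the look-alikes: they are no part of the job. What is shaped like the plane but blue is not meant.

How it is judged (in metres and radians):
On the way, in this order (a step that is already met when the one before it is completed fails the run):
1. the plane lies sole down on the cork pad in the drawer, let go and still, with the drawer open (horizontal distance between plane and pad below 0.025 m and z of plane in the frame of pad between 0.002 and 0.009 m and angle between plane's own z axis and vertical below 0.12 rad and angle between the x axis of plane and the y axis of pad, either way round below 0.25 rad and z of pad in the frame of drawer_front below -0.038 m and x of pad in the frame of drawer_front between 0.05 and 0.107 m and contact force between each of the arm, the fingers and plane below 0.5 N and value of joint drawer_slide above 0.05 m and linear speed of plane below 0.05 m/s), for 0.2 s.
2. the drawer is fully home behind its catch (value of joint drawer_slide below 0.002 m), for 0.3 s.
At the end, for the whole second after the job is handed in: The top drawer is seated within 2 mm of fully shut; the plane lies still, sole down, on the cork pad inside it, its middle within 25 mm of the pad's middle and along the pad within 14 degrees; pad and stone lie flat on the floor of the drawer's front compartments (value of joint drawer_slide below 0.002 m and horizontal distance between plane and pad below 0.025 m and z of plane in the frame of pad between 0.002 and 0.009 m and angle between plane's own z axis and vertical below 0.12 rad and angle between the x axis of plane and the y axis of pad, either way round below 0.25 rad and z of each of pad, stone in the frame of drawer_front below -0.038 m and x of pad in the frame of drawer_front between 0.05 and 0.107 m and x of stone in the frame of drawer_front between 0.035 and 0.122 m and linear speed of plane below 0.02 m/s); the robot touches nothing.
It fails at once if the robot bears on the chest or its drawer with more than 40 N (forcing it) (contact force between any of the fingers, the arm and chest above 40 N or contact force between any of the fingers, the arm and drawer above 40 N).
It fails at once if the drawer is slammed: shut faster than 0.35 m/s (velocity of joint drawer_slide below -0.35 m/s).
It fails at once if the plane is dropped (falls free by more than about 1 cm) (contact force between each of the arm, the fingers and plane below 0.5 N and linear speed of plane above 0.45 m/s).
It fails at once if the sharpening stone is lifted from the drawer's floor or tipped (z of stone in the frame of drawer_front above -0.03 m or angle between stone's own z axis and vertical above 0.3 rad).
It fails at once if a bystander on the bench or chest is moved by more than 3 cm (distance of any of mallet, square, glue, tape, screw_jar, offcut from where it was at the start of the episode above 0.03 m).
It also fails if it takes over 59 s, if anything falls off the work surface, if the arm or the gripper's body presses on something with over 40 N, if the wrist force passes 120 N, or if a joint passes its speed limit or range.

## Robot

A 6-joint arm with a two-finger parallel gripper is mounted at the origin on the work surface. World frame = base frame: x ahead of the robot, y to its left, z up, the work surface at z = 0. Lengths are in mm, angles in rad, forces in N, time in s.
With the tool pointing down it reaches from about 275 to 1000 mm from the base axis. Payload 8.4 kg.
Tool frame: the origin (TCP) lies on the mounting face of the last link; the fingertips stand 173 mm ahead of it and the grasp point (between the pads) lies 155 mm ahead of it; z points along the fingers, y is the line along which they close (so a half turn about z gives the same grasp; the last joint's range is limited). The gripper opens to 85 mm and grips with 20 to 120 N. Pads are 22 mm wide; open, the fingers measure 114 mm over their backs; the gripper's body (76 mm by 85 mm) begins 54 mm behind the grasp point. The pads swing forward as they close: fully open they stand 13 mm farther back than shut.
Start: joints at [1.229, 0.353, 1.633, -0, 1.155, -0.002], TCP at [208.311, 589.267, 404.681] pointing down, gripper open.
Joint ranges: [-2.63, 2.63], [-0.92, 2.1], [0.06, 2.66], [-1.3, 4.44], [0, 2.69], [-3.02, 3.02]. Speed limits (rad/s): [2.22, 2.22, 2.79, 3.14, 3.14, 3.14].

## Interface

Orientations are given as [roll, pitch, yaw] about the fixed x, y, z axes, in that order (R = Rz(yaw) Ry(pitch) Rx(roll)).
In Python, from rig import r gives the robot as it stands.
- The arm moves only by the tool apply_moves, never from a script. Its argument "deltas" is a list of rows, each an object with "claw": the gripper command: -1 is fully open, 1 is shut, values between are in proportion; "delta_pos": the shift along the tool's x, y, z in cm, a list of three; "yaw": the turn about the tool's z in rad. In form: [{"claw": claw, "delta_pos": [tx, ty, tz], "yaw": yaw}, ...]. A call has 1 to 8 rows; each row shifts and turns the commanded pose from where the row before left it, along the tool's axes as they then stand; what a row does not reach is not made up. A row lasts 1/8 s, in which the tool goes at most 62.5 mm and 10.7 degrees, less where a joint would pass 70% of its speed; a pose out of reach is approached as far as the arm can. A call with a gripper value outside its range is refused whole. The fingers move at their own pace and stop on an object; "grip_force" is the grip in N (left out, the last holds). Time passes only in rows, so rows that do not move let the fingers close. It gives the time, the measured TCP pose, the force, the opening and the grip force at its end, in the units of the state.
- r.sense(): the state, without advancing time (a new reading comes with each control period).
- r.grab_frame(name): name is "side" or "top"; returns a dict with "img" (480x640x3 uint8, blue, green, red), "z_map" (480x640 float32, mm along the optical axis (not along the pixel's ray), 0 where there is no reading), "fx", "fy", "cx", "cy" (pixels), "eye" and "rotation" of the camera in the world. Camera axes: x right, y up, looking along -z (the intrinsics and any distortion apply to the point x, -y, -z); pixel columns grow to the right and rows downward; lengths in mm; the calibration is good to about 2 mm. A picture is of the moment at which its call begins.
- r.sign_off(): hands the job in; it is judged then, once.
The state is a dict: "clock": time; "qpos": joint angles; "qvel": joint speeds; "joint_efforts": joint torques, N m; "eef_pos": TCP position; "tcp_rot": TCP orientation; "contact_force": force on the tool from outside, world axes, zero at the start; "wrist_torque": the same for the moment, N m; "opening": opening from 0.0 (shut) to 1.0 (fully open); "grasp_force": force on a finger pad.
Only numpy, scipy, OpenCV 4.12 (cv2) and the standard library are available. Lean on these libraries where they do the work, as an engineer would, in place of code of your own. Each camera call takes 0.05 s, during which the arm holds its last target. There are 200 camera calls.

## Working session

There is one attempt and no reset: what is moved stays moved. The work goes in short steps, Python scripts to look and compute and a tool call to move; the robot and the scene stay as the last step left them, time stands still between calls to the robot, and variables do not carry over. Pictures are saved under pics/ and viewed, at most 10 in all, crops included, and the job is handed in when it is done.

Besides the shell and the picture viewer there is one more tool, called after "Request:" as name([rows], argument=value, ...), one row to a line, values as JSON. apply_moves: Moves the arm, as the interface text tells. Its arguments: {"type":"object","properties":{"deltas":{"type":"array"},"grip_force":{"type":"number"}},"required":["deltas"]}

```bash
mkdir -p pics; cat > h.py <<'E'
import numpy as np, cv2
from rig import r
def pts(f):
    z=f["z_map"]; h,w=z.shape
    u,v=np.meshgrid(np.arange(w),np.arange(h))
    c=np.stack([(u-f["cx"])/f["fx"]*z,-(v-f["cy"])/f["fy"]*z,-z],-1)
    return c@np.array(f["rotation"]).T+np.array(f["eye"])
E
python3 - <<'E'
from h import *
for n in("top","side"):
    f=r.grab_frame(n); cv2.imwrite(f"pics/{n}0.png",f["img"]); np.savez(f"{n}0.npz",**f)
    print(n,f["eye"],np.round(f["rotation"],3).tolist(),f["fx"],[k for k in f])
print(r.sense())
E
```

```text
top [ 341.54131959  -26.19430241 1479.00849472] [0.149, 0.015, -1.59] 500.7689432634198 ['img', 'z_map', 'fx', 'fy', 'cx', 'cy', 'eye', 'rotation']
side [  80.96744031 -910.26417232 1165.3736939 ] [0.766, 0.01, -0.504] 601.0028329437733 ['img', 'z_map', 'fx', 'fy', 'cx', 'cy', 'eye', 'rotation']
{'clock': 0.1, 'qpos': array([ 1.22857171e+00,  3.53581292e-01,  1.63404813e+00, -1.02459055e-05,
        1.15521209e+00, -2.36890912e-03]), 'qvel': array([ 0.00206956, -0.00226813, -0.00368473,  0.00037482,  0.00036934,
        0.00011011]), 'joint_efforts': array([ 1.68824954e-06, -6.06361270e+01, -3.42821860e+01, -1.47208075e-04,
        3.95136929e-03, -2.20460441e-05]), 'eef_pos': array([208.25769686, 589.0615018 , 404.04010129]), 'tcp_rot': array([-3.14034378e+00,  6.41014923e-06,  2.80174109e+00]), 'contact_force': array([ 0.22934366,  0.28256738, -0.61905105]), 'wrist_torque': array([ 0.01491152,  0.05112606, -0.06272043]), 'grasp_force': 0.0, 'opening': 0.9982787454944199}
```

View pics/top0.png

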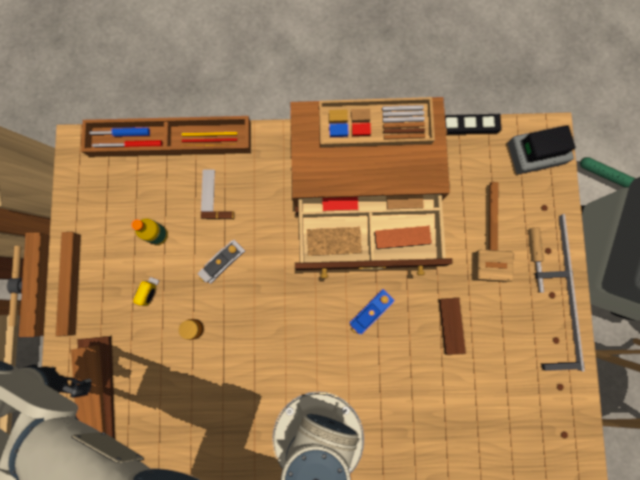

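View pics/side0.png

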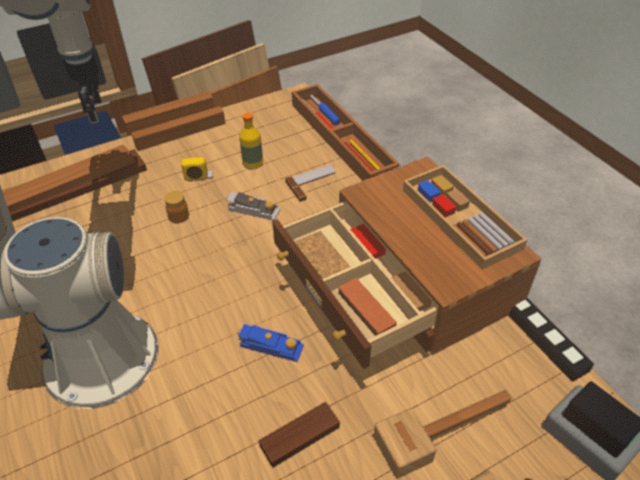

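Top view: the steel-grey plane with dark cap is at (221,262), and the blue look-alike is at (372,311). The grey one fits "steel". The cork pad is at (333,241) in the left compartment, the stone at (403,237), and the drawer front runs from (296,266) to (450,262). Next I'll confirm the plane in an enlarged crop and measure from both views.

```bash
cat > h.py <<'E'
import numpy as np, cv2
from scipy.spatial.transform import Rotation as Ro
from rig import r
def pts(f):
    z=f["z_map"]; h,w=z.shape
    u,v=np.meshgrid(np.arange(w),np.arange(h))
    c=np.stack([(u-f["cx"])/f["fx"]*z,-(v-f["cy"])/f["fy"]*z,-z],-1)
    return Ro.from_euler("xyz",f["rotation"]).apply(c.reshape(-1,3)).reshape(h,w,3)+np.array(f["eye"])
def rect(xy):
    (c,s,a)=cv2.minAreaRect(xy.astype(np.float32))
    if s[0]<s[1]: a+=90; s=s[::-1]
    return np.round(c,1),np.round(s,1),round((a+90)%180-90,1)
def big(m):
    n,l,s,_=cv2.connectedComponentsWithStats(m.astype(np.uint8)); return l==1+s[1:,4].argmax()
E
cat > m.py <<'E'
from h import *
boxes={"top":dict(plane=(190,235,250,288),pad=(304,226,364,258),stone=(371,222,436,252)),
"side":dict(plane=(220,187,285,222),pad=(285,225,350,280),stone=(335,275,400,335))}
for n in boxes:
    f=dict(np.load(n+"0.npz")); P=pts(f); hsv=cv2.cvtColor(f["img"],cv2.COLOR_BGR2HSV)
    print(n,"bench z",np.median(P[330:350,250:340,2]) if n=="top" else np.median(P[380:400,200:240,2]))
    for k,(a,b,c,d) in boxes[n].items():
        Q=P[b:d,a:c]; H=hsv[b:d,a:c].astype(int); z=Q[...,2]
        if k=="plane": m=big((z>10)&(z<60)|(H[...,1]<60)&(z>-5))
        elif k=="pad": m=big((z<112)&(z>90)&((H[...,2]<185)&(H[...,1]>80)))
        else: m=big((H[...,0]<12)&(H[...,1]>110)&(z>105))
        q=Q[m]; print(k,m.sum(),rect(q[:,:2]),"z",np.percentile(q[:,2],[5,50,95]).round(1), "med hsv",np.median(H[m],0))
    if n=="top":
        R=P[255:275,290:455].reshape(-1,3); R=R[(R[:,2]>155)&(R[:,2]<180)]; print("front top",len(R),rect(R[:,:2]),np.median(R[:,2]))
        R=P[150:196,292:448].reshape(-1,3); R=R[(R[:,2]>170)&(R[:,2]<190)]; print("chest top",rect(R[:,:2]),np.median(R[:,2]))
        i=f["img"]; cv2.imwrite("pics/crop.png",np.hstack([cv2.resize(i[230:300,185:265],None,fx=5,fy=5),cv2.resize(i[220:290,295:375],None,fx=5,fy=5)]))
E
python3 m.py
```

```text
top bench z 0.38625982728990493
plane 852 (array([464.2, 140. ]), array([388.8, 139.6]), 73.3) z [ 8.2 30.6 43. ] med hsv [ 14.  25. 126.]
pad 1311 (array([544.6, -57.2]), array([152.4,  74.3]), -88.2) z [100.1 105.2 110. ] med hsv [ 16. 146. 171.]
stone 931 (array([ 487.9, -151.3]), array([369.7, 107.3]), -56.7) z [119.6 124.3 129. ] med hsv [ 10. 179. 184.]
front top 1013 (array([ 483.3, -155.5]), array([413. ,  35.6]), 89.7) 166.04624364511506
chest top (array([ 718.3, -155.3]), array([416.8, 128.9]), 88.6) 180.5312674057027
side bench z 0.6362532032491117
plane 875 (array([ 335.3, -303.9]), array([1307.5,  141.7]), 73.4) z [ 6.2 26.5 42.3] med hsv [ 12.  40. 107.]
pad 973 (array([556.9, -44.4]), array([155.3,  99.5]), 88.1) z [101.6 105.6 109.7] med hsv [ 15. 134. 175.]
stone 1338 (array([ 364.3, -557.7]), array([896.6, 120.5]), 58.9) z [119.2 124.7 128.5] med hsv [ 10. 163. 190.]
```

View pics/crop.png

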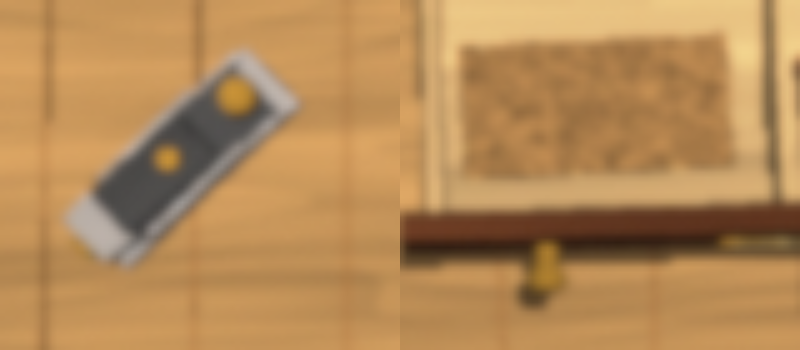

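The crop confirms it: a steel plane with a dark cap, brass toe knob toward the upper right, and the cork pad lying almost square in the drawer. I'll re-measure with dropped depth pixels filtered out, casting mask rays onto the measured heights.

```bash
cat >> h.py <<'E'
def cast(f,uv,z):
    uv=np.asarray(uv,float).reshape(-1,2)
    d=np.stack([(uv[:,0]-f["cx"])/f["fx"],-(uv[:,1]-f["cy"])/f["fy"],-np.ones(len(uv))],-1)
    d=Ro.from_euler("xyz",f["rotation"]).apply(d); e=np.array(f["eye"])
    return e+d*((z-e[2])/d[:,2])[:,None]
E
python3 - <<'E'
from h import *
B={"top":dict(plane=(190,235,250,288),pad=(304,226,366,258),stone=(371,222,436,252),knobs=(190,235,250,288)),
"side":dict(plane=(220,187,285,222),pad=(285,225,350,280),stone=(335,275,400,335),knobs=(220,187,285,222))}
for n in B:
    f=dict(np.load(n+"0.npz")); P=pts(f); hsv=cv2.cvtColor(f["img"],cv2.COLOR_BGR2HSV); ok=f["z_map"]>0
    for k,(a,b,c,d) in B[n].items():
        Q=P[b:d,a:c]; H=hsv[b:d,a:c].astype(int); z=Q[...,2]; o=ok[b:d,a:c]
        if k=="plane": m=big(o&(z>14)&(z<60))
        elif k=="pad": m=big((H[...,2]<195)&(H[...,1]>110)&o&(z<113))
        elif k=="stone": m=big((H[...,0]<13)&(H[...,1]>140)&o)
        else: m=(H[...,1]>130)&(z>18)&o&(H[...,2]>90)
        q=Q[m&o]; v,u=np.nonzero(m); uv=np.c_[u+a,v+b]
        zz={"plane":28,"pad":105,"stone":124,"knobs":40}[k]
        print(n,k,m.sum(),"pc",rect(q[:,:2]),q.mean(0).round(1),"ray",rect(cast(f,uv,zz)[:,:2]),"z",np.percentile(q[:,2],[10,50,90]).round(1))
    if n=="top":
        for nm,(a,b,c,d),lo,hi in(("front",(290,255,455,275),155,180),("chest",(292,150,448,200),172,190)):
            R=P[b:d,a:c]; m=(R[...,2]>lo)&(R[...,2]<hi); m=big(m); v,u=np.nonzero(m); zz=np.median(R[m][:,2])
            print(nm,rect(cast(f,np.c_[u+a,v+b],zz)[:,:2]),zz)
E
```

```text
top plane 759 pc (array([501.1, 280.5]), array([141. ,  49.5]), -46.7) [500.7 278.4  31. ] ray (array([500.3, 279.8]), array([140.9,  50.5]), -45.3) z [19.  32.2 41.6]
top pad 1461 pc (array([545.1, -53.1]), array([161.6,  79.1]), -88.6) [543.3 -55.7 105. ] ray (array([544.4, -52.9]), array([161. ,  78.8]), -88.3) z [101.1 105.1 109.1]
top stone 963 pc (array([ 550.2, -245. ]), array([149.7,  49.3]), -85.8) [ 549.9 -244.6  124.3] ray (array([ 549.8, -244.7]), array([149.3,  49.2]), -86.0) z [120.7 124.2 127.9]
top knobs 69 pc (array([499.5, 283. ]), array([134.9,  19.2]), -47.7) [520.2 258.9  36.6] ray (array([496.8, 279.4]), array([133.5,  20.9]), -45.2) z [30.7 36.8 42.3]
front (array([ 475.8, -155.7]), array([413.1,  19. ]), -89.9) 166.06246545443423
chest (array([ 713.8, -154.9]), array([415.6, 132.6]), 88.7) 180.5190570871291
side plane 714 pc (array([501.5, 279.4]), array([146.5,  57.7]), -45.3) [500.6 271.3  29.6] ray (array([500.7, 274.9]), array([149.1,  70.9]), -47.2) z [18.5 30.1 40.7]
side pad 1231 pc (array([547.1, -48.7]), array([149.3,  75.8]), -89.0) [546.1 -53.9 105.7] ray (array([547.2, -49.9]), array([141.1,  74.4]), -89.3) z [102.7 105.6 108.7]
side stone 1315 pc (array([ 551.5, -241.1]), array([163.9,  53. ]), -86.7) [ 550.9 -250.1  124.5] ray (array([ 550.8, -247.5]), array([153.1,  52.6]), -86.0) z [121.6 124.7 127.5]
side knobs 71 pc (array([507.9, 188.4]), array([291.1,  89.5]), -86.8) [524.7 224.2  51.1] ray (array([513.3, 252.3]), array([177.4,  54.5]), -66.0) z [ 30.3  37.  162.9]
```

Request:
apply_moves([
  {"claw": -1, "delta_pos": [-4.73, -2.42, 0], "yaw": 0},
  {"claw": -1, "delta_pos": [-4.73, -2.42, 0], "yaw": 0},
  {"claw": -1, "delta_pos": [-4.73, -2.42, 0], "yaw": 0},
  {"claw": -1, "delta_pos": [-4.73, -2.42, 0], "yaw": 0},
  {"claw": -1, "delta_pos": [-4.73, -2.42, 0], "yaw": 0},
  {"claw": -1, "delta_pos": [-4.73, -2.42, 0], "yaw": 0},
  {"claw": -1, "delta_pos": [-4.73, -2.42, 0], "yaw": 0},
  {"claw": -1, "delta_pos": [-4.73, -2.42, 0], "yaw": 0},
])

```text
clock: 1.1
eef_pos: [501.5, 279.1, 404.5]
tcp_rot: [-3.141, -0.0, 2.802]
contact_force: [0.8, 0.3, 0.1]
opening: 0.998
grasp_force: 0.0
```

Request:
apply_moves([
  {"claw": -1, "delta_pos": [0, 0, 3], "yaw": 0.15},
  {"claw": -1, "delta_pos": [0, 0, 3], "yaw": 0.15},
  {"claw": -1, "delta_pos": [0, 0, 3], "yaw": 0.16},
  {"claw": -1, "delta_pos": [0, 0, 3], "yaw": 0},
  {"claw": -1, "delta_pos": [0, 0, 0], "yaw": 0},
  {"claw": -1, "delta_pos": [0, 0, 0], "yaw": 0},
])

```text
clock: 1.85
eef_pos: [500.9, 280.8, 285.5]
tcp_rot: [3.141, 0.0, 2.342]
contact_force: [0.2, -0.0, -0.0]
opening: 0.998
grasp_force: 0.0
```

```bash
python3 - <<'E'
from h import *
print(r.sense()["eef_pos"])
for n in("side","top"):
    f=r.grab_frame(n); P=pts(f); m=(f["z_map"]>0)&(np.hypot(P[...,0]-501,P[...,1]-281)<75)&(P[...,2]>60)&(P[...,2]<210)
    q=P[m]; print(n,len(q),np.percentile(q[:,2],[0,1,2,5,10]).round(1))
    if n=="side": v,u=np.nonzero(m); print(u.min(),u.max(),v.min(),v.max()); a=f["img"][120:240,200:320]; cv2.imwrite("pics/near.png",cv2.resize(a,None,fx=5,fy=5))
E
```

```text
[500.89586513 280.82324663 285.48184951]
side 459 [124.4 126.5 128.2 132.9 138.5]
229 258 136 187
top 32 [129.5 134.9 140.4 160.8 172.9]
```

View pics/near.png

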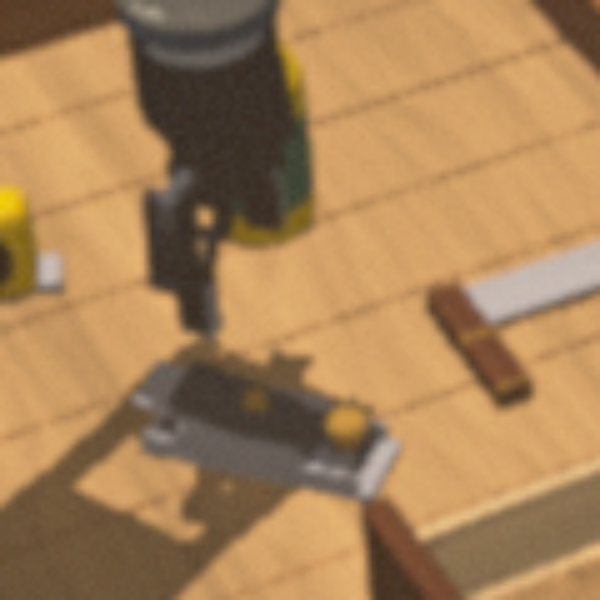

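The side crop shows the fingers straddling the grey plane, knob at (345,425) in the crop. The open fingertips measure about z 125, which is 13 mm above the shut value, as described. Descending.

Request:
apply_moves([
  {"claw": -1, "delta_pos": [0, 0, 3], "yaw": 0},
  {"claw": -1, "delta_pos": [0, 0, 3], "yaw": 0},
  {"claw": -1, "delta_pos": [0, 0, 3], "yaw": 0},
  {"claw": -1, "delta_pos": [0, 0, 1.2], "yaw": 0},
  {"claw": -1, "delta_pos": [0, 0, 0.9], "yaw": 0},
  {"claw": -1, "delta_pos": [0, 0, 0], "yaw": 0},
  {"claw": -1, "delta_pos": [0, 0, 0], "yaw": 0},
])

```text
clock: 2.82
eef_pos: [501.0, 280.8, 174.6]
tcp_rot: [3.14, 0.0, 2.342]
contact_force: [-0.1, -0.2, 1.7]
opening: 1.0
grasp_force: 0.0
```

Request:
apply_moves([
  {"claw": 0, "delta_pos": [0, 0, 0], "yaw": 0},
  {"claw": 1, "delta_pos": [0, 0, 0], "yaw": 0},
  {"claw": 1, "delta_pos": [0, 0, 0], "yaw": 0},
  {"claw": 1, "delta_pos": [0, 0, 0], "yaw": 0},
  {"claw": 1, "delta_pos": [0, 0, 0], "yaw": 0},
  {"claw": 1, "delta_pos": [0, 0, 0], "yaw": 0},
], grip_force=60)

```text
clock: 3.58
eef_pos: [500.8, 280.7, 174.4]
tcp_rot: [3.141, 0.0, 2.342]
contact_force: [-0.0, 0.2, 6.3]
opening: 0.549
grasp_force: 62.5
```

Request:
apply_moves([
  {"claw": 1, "delta_pos": [0, 0, -1], "yaw": 0},
  {"claw": 1, "delta_pos": [0, 0, -2], "yaw": 0},
  {"claw": 1, "delta_pos": [0, 0, -3], "yaw": 0},
  {"claw": 1, "delta_pos": [0, 0, -4], "yaw": 0},
  {"claw": 1, "delta_pos": [0, 0, -4], "yaw": 0},
  {"claw": 1, "delta_pos": [0, 0, -4], "yaw": 0},
  {"claw": 1, "delta_pos": [0, 0, -2], "yaw": 0},
  {"claw": 1, "delta_pos": [0, 0, 0], "yaw": 0},
])

```text
clock: 4.58
eef_pos: [500.6, 280.7, 375.2]
tcp_rot: [3.139, 0.001, 2.342]
contact_force: [0.3, 0.7, -4.8]
opening: 0.548
grasp_force: 63.2
```

```bash
python3 - <<'E'
from h import *
s=r.sense(); print(s["eef_pos"],s["contact_force"],s["wrist_torque"],s["opening"])
f=r.grab_frame("side"); cv2.imwrite("pics/lift.png",cv2.resize(f["img"][90:290,160:430],None,fx=2.5,fy=2.5))
E
```

```text
[500.60749664 280.65924855 375.23945789] [ 0.27605725  0.73638277 -4.82468545] [ 0.03275873  0.04537425 -0.01840534] 0.547680036571191
```

View pics/lift.png

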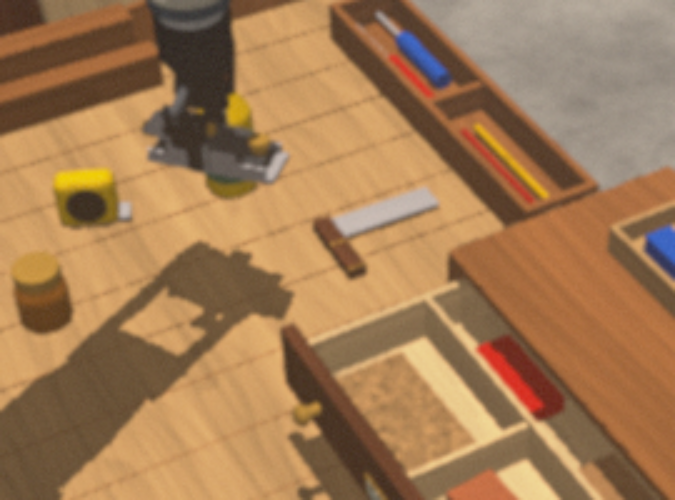

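The plane hangs level in the gripper at (215,150) of the crop, and the drawer stands open below right. Carrying it over the pad.

Request:
apply_moves([
  {"claw": 1, "delta_pos": [-3.39, -2.52, 0], "yaw": 0},
  {"claw": 1, "delta_pos": [-3.39, -2.52, 0], "yaw": 0},
  {"claw": 1, "delta_pos": [-3.39, -2.52, 0], "yaw": 0},
  {"claw": 1, "delta_pos": [-3.39, -2.52, 0], "yaw": 0},
  {"claw": 1, "delta_pos": [-3.39, -2.52, 0], "yaw": 0},
  {"claw": 1, "delta_pos": [-3.39, -2.52, 0], "yaw": 0},
  {"claw": 1, "delta_pos": [-3.39, -2.52, 0], "yaw": 0},
  {"claw": 1, "delta_pos": [-3.39, -2.52, 0], "yaw": 0},
])

```text
clock: 5.62
eef_pos: [544.3, -55.7, 371.8]
tcp_rot: [-3.14, -0.002, 2.342]
contact_force: [0.7, 0.2, -4.3]
opening: 0.549
grasp_force: 63.3
```

Request:
apply_moves([
  {"claw": 1, "delta_pos": [0, 0, 0], "yaw": 0.15},
  {"claw": 1, "delta_pos": [0, 0, 0], "yaw": 0.15},
  {"claw": 1, "delta_pos": [0, 0, 0], "yaw": 0.15},
  {"claw": 1, "delta_pos": [0, 0, 0], "yaw": 0.15},
  {"claw": 1, "delta_pos": [0, 0, 0], "yaw": 0.15},
  {"claw": 1, "delta_pos": [0, 0, 0], "yaw": 0},
  {"claw": 1, "delta_pos": [0, 0, 0], "yaw": 0},
])

```text
clock: 6.5
eef_pos: [544.6, -54.4, 372.8]
tcp_rot: [-3.14, -0.0, 1.595]
contact_force: [0.4, 0.7, -4.6]
opening: 0.549
grasp_force: 63.4
```

```bash
python3 - <<'E'
from h import *
s=r.sense(); print(s["eef_pos"],s["tcp_rot"],s["contact_force"])
f=r.grab_frame("side"); P=pts(f); np.savez("s1.npz",**f); cv2.imwrite("pics/over.png",cv2.resize(f["img"][130:330,240:480],None,fx=3,fy=3))
m=(f["z_map"]>0)&(abs(P[...,0]-545)<45)&(abs(P[...,1]+54)<90)&(P[...,2]>180)&(P[...,2]<230); print(P[m][:,2].min() if m.any() else 0)
# front outer face, from side depth/front ridge in top view
t=dict(np.load("top0.npz")); Q=pts(t); m=(t["z_map"]>0)&(Q[...,2]>158)&(Q[...,2]<175)&(Q[...,0]>455)&(Q[...,0]<495)&(abs(Q[...,1]+155)<215)
q=Q[m]; print(np.percentile(q[:,0],[2,50,98]),np.percentile(q[:,1],[1,99]),np.polyfit(q[:,1],q[:,0],1))
E
```

```text
[544.64432337 -54.36259056 372.77138482] [-3.13997495e+00 -1.98599532e-04  1.59497462e+00] [ 0.36905887  0.68512473 -4.56909497]
197.21676263653808
[467.53751468 475.70149277 484.39016919] [-358.77813541   47.87207855] [-7.83685398e-03  4.74526296e+02]
```

View pics/over.png

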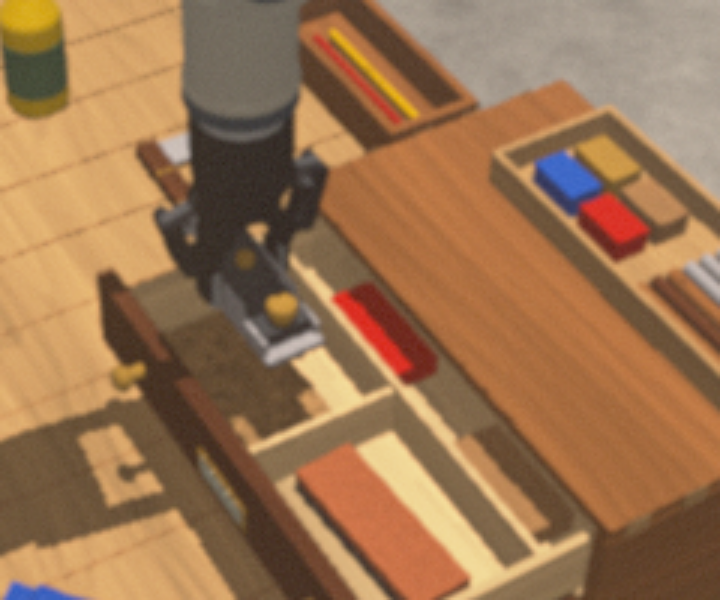

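The plane hangs level over the pad, toe knob at (280,305) toward −y, clear of the front and walls. Lowering.

Request:
apply_moves([
  {"claw": 1, "delta_pos": [0, 0, 2], "yaw": 0},
  {"claw": 1, "delta_pos": [0, 0, 2], "yaw": 0},
  {"claw": 1, "delta_pos": [0, 0, 2], "yaw": 0},
  {"claw": 1, "delta_pos": [0, 0, 1.5], "yaw": 0},
  {"claw": 1, "delta_pos": [0, 0, 0.8], "yaw": 0},
  {"claw": 1, "delta_pos": [0, 0, 0.4], "yaw": 0},
  {"claw": 1, "delta_pos": [0, 0, 0], "yaw": 0},
  {"claw": 1, "delta_pos": [0, 0, 0], "yaw": 0},
])

```text
clock: 7.55
eef_pos: [545.2, -54.4, 287.2]
tcp_rot: [3.141, 0.0, 1.592]
contact_force: [1.0, 0.1, -4.9]
opening: 0.554
grasp_force: 63.4
```

Request:
apply_moves([
  {"claw": 1, "delta_pos": [0, 0, 0.2], "yaw": 0},
  {"claw": 1, "delta_pos": [0, 0, 0.2], "yaw": 0},
  {"claw": 1, "delta_pos": [0, 0, 0], "yaw": 0},
  {"claw": 1, "delta_pos": [0, 0, 0], "yaw": 0},
])

```text
clock: 8.05
eef_pos: [544.9, -54.4, 282.7]
tcp_rot: [-3.142, 0.0, 1.592]
contact_force: [-0.2, -0.0, -4.1]
opening: 0.546
grasp_force: 63.4
```

Request:
apply_moves([
  {"claw": 1, "delta_pos": [0, 0, 0.1], "yaw": 0},
  {"claw": 1, "delta_pos": [0, 0, 0.1], "yaw": 0},
  {"claw": 1, "delta_pos": [0, 0, 0.05], "yaw": 0},
  {"claw": 1, "delta_pos": [0, 0, 0], "yaw": 0},
  {"claw": 1, "delta_pos": [0, 0, 0], "yaw": 0},
])

```text
clock: 8.68
eef_pos: [544.9, -54.4, 280.2]
tcp_rot: [-3.142, 0.0, 1.592]
contact_force: [0.7, -0.6, -5.8]
opening: 0.551
grasp_force: 63.4
```

Request:
apply_moves([
  {"claw": 1, "delta_pos": [0, 0, 0.05], "yaw": 0},
  {"claw": 1, "delta_pos": [0, 0, 0.05], "yaw": 0},
  {"claw": 1, "delta_pos": [0, 0, 0], "yaw": 0},
  {"claw": 1, "delta_pos": [0, 0, 0], "yaw": 0},
])

```text
clock: 9.18
eef_pos: [545.1, -54.4, 279.4]
tcp_rot: [3.141, 0.0, 1.592]
contact_force: [0.2, 0.1, -2.2]
opening: 0.546
grasp_force: 63.9
```

Contact is starting: the weight is coming off the wrist. I'll go slightly further.

Request:
apply_moves([
  {"claw": 1, "delta_pos": [0, 0, 0.05], "yaw": 0},
  {"claw": 1, "delta_pos": [0, 0, 0], "yaw": 0},
  {"claw": 1, "delta_pos": [0, 0, 0], "yaw": 0},
])

```text
clock: 9.55
eef_pos: [545.4, -54.4, 279.4]
tcp_rot: [3.14, 0.0, 1.592]
contact_force: [-0.3, 0.5, 4.8]
opening: 0.549
grasp_force: 64.7
```

Request:
apply_moves([
  {"claw": -0.1, "delta_pos": [0, 0, 0], "yaw": 0},
  {"claw": -0.2, "delta_pos": [0, 0, 0], "yaw": 0},
  {"claw": -0.35, "delta_pos": [0, 0, 0], "yaw": 0},
  {"claw": -0.45, "delta_pos": [0, 0, 0], "yaw": 0},
  {"claw": -0.45, "delta_pos": [0, 0, 0], "yaw": 0},
  {"claw": -0.45, "delta_pos": [0, 0, 0], "yaw": 0},
])

```text
clock: 10.3
eef_pos: [544.9, -54.4, 278.6]
tcp_rot: [-3.141, -0.0, 1.592]
contact_force: [-0.6, 0.2, 0.7]
opening: 0.725
grasp_force: 0.0
```

Request:
apply_moves([
  {"claw": -0.45, "delta_pos": [0, 0, -0.5], "yaw": 0},
  {"claw": -0.45, "delta_pos": [0, 0, -1], "yaw": 0},
  {"claw": -0.45, "delta_pos": [0, 0, -2], "yaw": 0},
  {"claw": -0.45, "delta_pos": [0, 0, -4], "yaw": 0},
  {"claw": -0.45, "delta_pos": [0, 0, -4], "yaw": 0},
  {"claw": -0.45, "delta_pos": [0, 0, -4], "yaw": 0},
  {"claw": -0.45, "delta_pos": [0, 0, 0], "yaw": 0},
])

```text
clock: 11.18
eef_pos: [545.7, -54.5, 437.9]
tcp_rot: [3.135, 0.001, 1.592]
contact_force: [0.1, -0.1, -0.5]
opening: 0.725
grasp_force: 0.0
```

Request:
apply_moves([
  {"claw": 0, "delta_pos": [-2.4, -3.2, 0], "yaw": 0},
  {"claw": 1, "delta_pos": [-2.4, -3.2, 0], "yaw": 0},
  {"claw": 1, "delta_pos": [-2.4, -3.2, 0], "yaw": 0},
  {"claw": 1, "delta_pos": [-2.4, -3.2, 0], "yaw": 0},
  {"claw": 1, "delta_pos": [0, 0, 0], "yaw": 0},
  {"claw": 1, "delta_pos": [0, 0, 0], "yaw": 0},
])

```text
clock: 11.92
eef_pos: [419.2, -153.0, 433.7]
tcp_rot: [3.141, -0.0, 1.591]
contact_force: [-0.7, 0.0, -0.3]
opening: -0.003
grasp_force: 0.0
```

```bash
python3 - <<'E'
from h import *
print(r.sense()["eef_pos"])
S=r.grab_frame("side"); f=r.grab_frame("top")
cv2.imwrite("pics/placed.png",np.hstack([cv2.resize(S["img"][200:350,250:430],(480,400)),cv2.resize(f["img"][190:280,285:370],(320,400))]))
for n,g in(("side",S),("top",f)):
    P=pts(g); ok=g["z_map"]>0
    m=big(ok&(P[...,2]>122)&(P[...,2]<156)&(abs(P[...,0]-545)<45)&(P[...,1]>-135)&(P[...,1]<20))
    q=P[m]; print(n,m.sum(),rect(q[:,:2]),q.mean(0).round(1),np.percentile(q[:,2],[5,50,95]).round(1))
    m=ok&(P[...,2]>158)&(P[...,2]<175)&(P[...,0]>450)&(P[...,0]<500)&(abs(P[...,1]+155)<205); print("front x",np.percentile(P[m][:,0],[2,50,98]).round(1))
E
```

```text
[ 419.18146353 -152.97702279  433.71472004]
side 851 (array([539.9, -62.9]), array([132.8,  50. ]), -89.2) [538.  -70.6 135.6] [123.8 136.4 148. ]
front x [464.3 471.8 481.5]
top 824 (array([538.5, -53.6]), array([140.6,  49.7]), -88.2) [537.6 -55.9 136.6] [123.9 137.6 147.9]
front x [462.5 470.6 479.4]
```

View pics/placed.png

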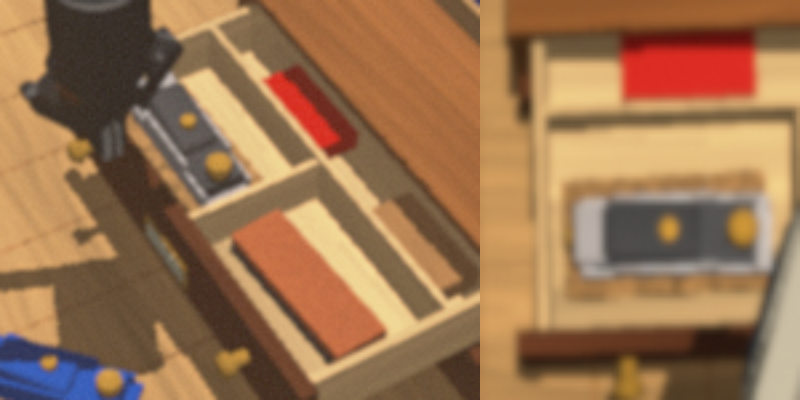

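The plane lies centred along the pad, at (670,230) in the right panel. The drawer moved out about 5 mm along with everything in it, so its face is now at x≈462. Lowering the shut fingers in front of the face.

Request:
apply_moves([
  {"claw": 1, "delta_pos": [-0.2, 0, 3], "yaw": 0},
  {"claw": 1, "delta_pos": [0, 0, 3], "yaw": 0},
  {"claw": 1, "delta_pos": [0, 0, 3], "yaw": 0},
  {"claw": 1, "delta_pos": [0, 0, 2.5], "yaw": 0},
  {"claw": 1, "delta_pos": [0, 0, 0], "yaw": 0},
  {"claw": 1, "delta_pos": [0, 1, 0], "yaw": 0},
  {"claw": 1, "delta_pos": [0, 0.5, 0], "yaw": 0},
  {"claw": 1, "delta_pos": [0, 0, 0], "yaw": 0},
])

```text
clock: 13.02
eef_pos: [434.9, -154.8, 319.5]
tcp_rot: [3.14, 0.001, 1.592]
contact_force: [0.1, 0.5, -0.1]
opening: 0.002
grasp_force: 0.0
```

Request:
apply_moves([
  {"claw": 1, "delta_pos": [0, 0.4, 0], "yaw": 0},
  {"claw": 1, "delta_pos": [0, 0.4, 0], "yaw": 0},
  {"claw": 1, "delta_pos": [0, 0.4, 0], "yaw": 0},
  {"claw": 1, "delta_pos": [0, 0.4, 0], "yaw": 0},
  {"claw": 1, "delta_pos": [0, 0.4, 0], "yaw": 0},
  {"claw": 1, "delta_pos": [0, 0.4, 0], "yaw": 0},
  {"claw": 1, "delta_pos": [0, 0.4, 0], "yaw": 0},
  {"claw": 1, "delta_pos": [0, 0.4, 0], "yaw": 0},
])

```text
clock: 14.02
eef_pos: [466.3, -154.1, 318.7]
tcp_rot: [-3.142, 0.0, 1.592]
contact_force: [-0.0, -0.6, -0.5]
opening: -0.004
grasp_force: 0.3
```

Request:
apply_moves([
  {"claw": 1, "delta_pos": [0, 0.6, 0], "yaw": 0},
  {"claw": 1, "delta_pos": [0, 0.6, 0], "yaw": 0},
  {"claw": 1, "delta_pos": [0, 0.6, 0], "yaw": 0},
  {"claw": 1, "delta_pos": [0, 0.6, 0], "yaw": 0},
  {"claw": 1, "delta_pos": [0, 0.6, 0], "yaw": 0},
  {"claw": 1, "delta_pos": [0, 0.6, 0], "yaw": 0},
  {"claw": 1, "delta_pos": [0, 0.6, 0], "yaw": 0},
  {"claw": 1, "delta_pos": [0, 0.6, 0], "yaw": 0},
])

```text
clock: 15.02
eef_pos: [514.4, -153.1, 318.7]
tcp_rot: [3.142, 0.0, 1.592]
contact_force: [-1.2, -0.0, 0.2]
opening: -0.002
grasp_force: 0.4
```

```bash
cat > d.py <<'E'
from h import *
s=r.sense(); print(s["eef_pos"],s["contact_force"],s["opening"])
x0=s["eef_pos"][0]
f=r.grab_frame("top"); P=pts(f); ok=f["z_map"]>0
for lo,hi in((-355,-215),(-95,45)):
    m=ok&(P[...,2]>158)&(P[...,2]<175)&(abs(P[...,0]-x0-22)<30)&(P[...,1]>lo)&(P[...,1]<hi); print("front x",m.sum(),np.percentile(P[m][:,0],[2,50,98]).round(1))
m=ok&(P[...,2]>176)&(P[...,2]<186)&(P[...,0]<720)&(P[...,0]>600)&(abs(P[...,1]+155)<200); print("top board edge",np.percentile(P[m][:,0],[0.2,2]).round(1))
E
python3 d.py
```

```text
[ 514.42675663 -153.05169372  318.68367819] [-1.18926013 -0.04367477  0.1985689 ] -0.0024591620544783042
front x 176 [528.3 535.8 544.5]
front x 334 [525.8 533.5 541.8]
top board edge [654.  656.1]
```

Request:
apply_moves([
  {"claw": 1, "delta_pos": [0, 0.6, 0], "yaw": 0},
  {"claw": 1, "delta_pos": [0, 0.6, 0], "yaw": 0},
  {"claw": 1, "delta_pos": [0, 0.6, 0], "yaw": 0},
  {"claw": 1, "delta_pos": [0, 0.6, 0], "yaw": 0},
  {"claw": 1, "delta_pos": [0, 0.6, 0], "yaw": 0},
  {"claw": 1, "delta_pos": [0, 0.6, 0], "yaw": 0},
  {"claw": 1, "delta_pos": [0, 0.6, 0], "yaw": 0},
  {"claw": 1, "delta_pos": [0, 0.6, 0], "yaw": 0},
])

```text
clock: 16.08
eef_pos: [562.4, -152.0, 318.7]
tcp_rot: [3.142, 0.0, 1.592]
contact_force: [-0.8, -0.3, 0.3]
opening: 0.002
grasp_force: 0.4
```

Request:
apply_moves([
  {"claw": 1, "delta_pos": [0, 0.5, 0], "yaw": 0},
  {"claw": 1, "delta_pos": [0, 0.4, 0], "yaw": 0},
  {"claw": 1, "delta_pos": [0, 0.4, 0], "yaw": 0},
  {"claw": 1, "delta_pos": [0, 0.4, 0], "yaw": 0},
  {"claw": 1, "delta_pos": [0, 0.4, 0], "yaw": 0},
  {"claw": 1, "delta_pos": [0, 0.4, 0], "yaw": 0},
  {"claw": 1, "delta_pos": [0, 0.3, 0], "yaw": 0},
  {"claw": 1, "delta_pos": [0, 0.2, 0], "yaw": 0},
])

```text
clock: 17.08
eef_pos: [592.2, -151.4, 318.7]
tcp_rot: [3.142, -0.0, 1.592]
contact_force: [-0.9, -0.9, 0.0]
opening: -0.001
grasp_force: 0.3
```

```bash
python3 d.py
```

```text
[ 592.19406575 -151.38079964  318.68646533] [-0.88543426 -0.89171534  0.00673817] -0.0014502127551659038
front x 190 [605.7 613.  621.6]
front x 321 [603.2 611.  619.7]
top board edge [654.3 656.1]
```

Request:
apply_moves([
  {"claw": 1, "delta_pos": [0, 0.2, 0], "yaw": 0},
  {"claw": 1, "delta_pos": [0, 0.2, 0], "yaw": 0},
  {"claw": 1, "delta_pos": [0, 0.2, 0], "yaw": 0},
  {"claw": 1, "delta_pos": [0, 0.2, 0], "yaw": 0},
  {"claw": 1, "delta_pos": [0, 0.2, 0], "yaw": 0},
  {"claw": 1, "delta_pos": [0, 0, 0], "yaw": 0},
])

```text
clock: 17.88
eef_pos: [602.2, -151.2, 318.7]
tcp_rot: [3.141, 0.0, 1.592]
contact_force: [0.4, -0.3, -0.2]
opening: -0.002
grasp_force: 0.0
```

Request:
apply_moves([
  {"claw": 1, "delta_pos": [0, 0.2, 0], "yaw": 0},
  {"claw": 1, "delta_pos": [0, 0.2, 0], "yaw": 0},
  {"claw": 1, "delta_pos": [0, 0, 0], "yaw": 0},
])

```text
clock: 18.25
eef_pos: [606.2, -151.1, 318.7]
tcp_rot: [3.141, 0.0, 1.592]
contact_force: [0.3, 0.3, 0.7]
opening: -0.003
grasp_force: 0.0
```

Request:
apply_moves([
  {"claw": 1, "delta_pos": [0, 0.2, 0], "yaw": 0},
  {"claw": 1, "delta_pos": [0, 0.1, 0], "yaw": 0},
  {"claw": 1, "delta_pos": [0, 0, 0], "yaw": 0},
])

```text
clock: 18.62
eef_pos: [609.1, -151.0, 318.7]
tcp_rot: [3.141, 0.0, 1.592]
contact_force: [0.2, 0.4, -0.2]
opening: -0.001
grasp_force: 0.0
```

Request:
apply_moves([
  {"claw": 1, "delta_pos": [0, 0.1, 0], "yaw": 0},
  {"claw": 1, "delta_pos": [0, 0.1, 0], "yaw": 0},
  {"claw": 1, "delta_pos": [0, 0.1, 0], "yaw": 0},
  {"claw": 1, "delta_pos": [0, 0, 0], "yaw": 0},
])

```text
clock: 19.12
eef_pos: [612.1, -151.0, 318.7]
tcp_rot: [3.141, 0.0, 1.592]
contact_force: [-0.3, 0.3, 0.3]
opening: -0.001
grasp_force: 0.0
```

```bash
python3 d.py
```

```text
[ 612.13322856 -150.99621318  318.73676794] [-0.31635099  0.34107839  0.27709786] -0.0010456276818104479
front x 223 [625.4 633.3 658.1]
front x 347 [623.3 631.4 655.8]
top board edge [654.4 656.2]
```

Request:
apply_moves([
  {"claw": 1, "delta_pos": [0, 0.1, 0], "yaw": 0},
  {"claw": 1, "delta_pos": [0, 0.1, 0], "yaw": 0},
  {"claw": 1, "delta_pos": [0, 0, 0], "yaw": 0},
])

```text
clock: 19.55
eef_pos: [614.0, -150.9, 318.7]
tcp_rot: [-3.142, 0.0, 1.592]
contact_force: [-0.6, -0.2, -0.0]
opening: -0.002
grasp_force: 0.4
```

Request:
apply_moves([
  {"claw": 1, "delta_pos": [0, 0.1, 0], "yaw": 0},
  {"claw": 1, "delta_pos": [0, 0.1, 0], "yaw": 0},
  {"claw": 1, "delta_pos": [0, 0, 0], "yaw": 0},
])

```text
clock: 19.92
eef_pos: [615.4, -151.0, 318.7]
tcp_rot: [-3.14, -0.0, 1.592]
contact_force: [-5.0, -0.5, 4.5]
opening: -0.001
grasp_force: 3.0
```

Catch resistance has begun.

Request:
apply_moves([
  {"claw": 1, "delta_pos": [0, 0.1, 0], "yaw": 0},
  {"claw": 1, "delta_pos": [0, 0.1, 0], "yaw": 0},
  {"claw": 1, "delta_pos": [0, 0, 0], "yaw": 0},
])

```text
clock: 20.3
eef_pos: [617.8, -150.9, 318.7]
tcp_rot: [-3.141, -0.0, 1.592]
contact_force: [-1.9, 0.9, 1.6]
opening: -0.001
grasp_force: 1.4
```

Request:
apply_moves([
  {"claw": 1, "delta_pos": [0, 0.1, 0], "yaw": 0},
  {"claw": 1, "delta_pos": [0, 0.1, 0], "yaw": 0},
  {"claw": 1, "delta_pos": [0, 0, 0], "yaw": 0},
])

```text
clock: 20.68
eef_pos: [620.5, -150.8, 318.8]
tcp_rot: [3.14, 0.0, 1.592]
contact_force: [0.0, -0.5, 0.0]
opening: 0.003
grasp_force: 0.0
```

Request:
apply_moves([
  {"claw": 1, "delta_pos": [0, 0.1, 0], "yaw": 0},
  {"claw": 1, "delta_pos": [0, 0.1, 0], "yaw": 0},
  {"claw": 1, "delta_pos": [0, 0, 0], "yaw": 0},
])

```text
clock: 21.05
eef_pos: [622.1, -150.8, 318.7]
tcp_rot: [3.141, 0.0, 1.592]
contact_force: [0.9, 0.4, 0.2]
opening: -0.001
grasp_force: 0.0
```

Request:
apply_moves([
  {"claw": 1, "delta_pos": [0, 0.1, 0], "yaw": 0},
  {"claw": 1, "delta_pos": [0, 0, 0], "yaw": 0},
])

```text
clock: 21.3
eef_pos: [623.0, -150.7, 318.7]
tcp_rot: [3.142, 0.0, 1.592]
contact_force: [-0.3, 0.7, -0.5]
opening: 0.004
grasp_force: 0.0
```

Request:
apply_moves([
  {"claw": 1, "delta_pos": [0, 0.1, 0], "yaw": 0},
  {"claw": 1, "delta_pos": [0, 0, 0], "yaw": 0},
])

```text
clock: 21.55
eef_pos: [623.7, -150.7, 318.6]
tcp_rot: [-3.141, -0.0, 1.592]
contact_force: [-3.0, 0.0, 1.2]
opening: 0.0
grasp_force: 1.5
```

Request:
apply_moves([
  {"claw": 1, "delta_pos": [0, 0.05, 0], "yaw": 0},
  {"claw": 1, "delta_pos": [0, 0.05, 0], "yaw": 0},
  {"claw": 1, "delta_pos": [0, 0, 0], "yaw": 0},
])

```text
clock: 21.92
eef_pos: [624.3, -150.7, 318.6]
tcp_rot: [-3.139, -0.0, 1.592]
contact_force: [-6.6, 0.5, 4.3]
opening: -0.001
grasp_force: 3.3
```

The force rises as it would on the felt bumper, about 9 mm past where the catch began. Backing off and checking.

Request:
apply_moves([
  {"claw": 1, "delta_pos": [0, -0.3, 0], "yaw": 0},
  {"claw": 1, "delta_pos": [0, -1, 0], "yaw": 0},
  {"claw": 1, "delta_pos": [0, -3, 0], "yaw": 0},
  {"claw": 1, "delta_pos": [0, -5, 0], "yaw": 0},
  {"claw": 1, "delta_pos": [0, -5, 0], "yaw": 0},
  {"claw": 1, "delta_pos": [0, -5, -5], "yaw": 0},
  {"claw": 1, "delta_pos": [0, 0, -5], "yaw": 0},
  {"claw": 1, "delta_pos": [0, 0, 0], "yaw": 0},
])

```text
clock: 22.92
eef_pos: [438.2, -155.0, 416.7]
tcp_rot: [3.134, 0.003, 1.591]
contact_force: [0.4, -0.4, 0.5]
opening: -0.002
grasp_force: 0.0
```

```bash
python3 - <<'E'
from h import *
s=r.sense(); print(s["eef_pos"],s["contact_force"])
f=r.grab_frame("top"); S=r.grab_frame("side"); P=pts(f); ok=f["z_map"]>0
m=ok&(P[...,2]>158)&(P[...,2]<173)&(abs(P[...,0]-640)<30)&(abs(P[...,1]+155)<200)
print("front x",np.percentile(P[m][:,0],[2,50,98]).round(1))
cv2.imwrite("pics/end.png",np.hstack([cv2.resize(f["img"][90:290,280:460],(360,400)),cv2.resize(S["img"][130:380,230:550],(440,344))[:400] if 0 else cv2.resize(S["img"][130:380,240:515],(440,400))]))
E
```

```text
[ 438.21568285 -155.03374824  416.7320101 ] [ 0.44515176 -0.40806038  0.49954217]
front x [634.8 643.4 656.7]
```

View pics/end.png

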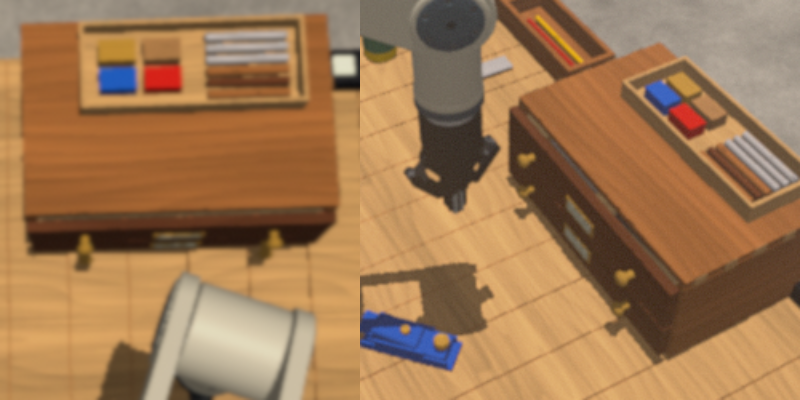

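The drawer front is flush with the lower one in the right panel, and its face at x≈634.8 matches the expected home position. The arm is clear of everything. Handing in.

```bash
python3 -c "
from rig import r
print(r.sign_off())"
```

```text
the job is handed in; nothing more can be done
None
```

The plane was set sole down along its cork pad and released, the top drawer was eased past its catch until it sat home, and the job was handed in; sign-off returned no verdict.

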